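# Bring the lacquered seals over the drip tray and still them

### The arm

A 7-joint arm with a two-finger parallel gripper is mounted at the origin on the work surface. World frame = base frame: x ahead of the robot, y to its left, z up, the work surface at z = 0. Lengths are in m, angles in rad, forces in N, time in s.
With the tool pointing down it reaches from about 0.425 to 0.95 m from the base axis. Payload 4.7 kg.
Tool frame: the origin (TCP) lies on the mounting face of the last link; the fingertips stand 173 mm ahead of it and the grasp point (between the pads) lies 155 mm ahead of it; z points along the fingers, y is the line along which they close (so a half turn about z gives the same grasp; the last joint's range is limited). The gripper opens to 85 mm and grips with 20 to 120 N. Pads are 22 mm wide; open, the fingers measure 114 mm over their backs; the gripper's body (76 mm by 85 mm) begins 54 mm behind the grasp point. The pads swing forward as they close: fully open they stand 13 mm farther back than shut.
Start: joints at [1.23, 0.469, -0.049, 1.532, 0.024, 1.141, -0.082], TCP at [0.207, -0.642, 0.405] pointing down, gripper open.
Joint ranges: [-2.59, 2.59], [-0.33, 1.99], [-1.39, 1.29], [0.1, 2.45], [-1.04, 4.18], [0.21, 1.99], [-2.66, 2.66]. Speed limits (rad/s): [2.57, 2.57, 3.14, 3.14, 3.14, 3.14, 3.14].

### API

Orientations are given as [roll, pitch, yaw] about the fixed x, y, z axes, in that order (R = Rz(yaw) Ry(pitch) Rx(roll)).
In Python, from workcell import bot gives the robot as it stands.
- The arm moves only by the shell command python3 -m jog 'ROWS' [FORCE]. ROWS is a JSON object of lists of equal length, an entry for each row: "grip": the finger opening in mm, from 0 to 85.4; "slide": the shift along the tool's x, y, z in units of 500 mm (1.0 is 500 mm), a list of three; "yaw": the turn about the tool's z in units of 30 degrees (1.0 is 30 degrees). A call has 1 to 5 rows; each row is the pose to reach, as a shift and turn from the pose commanded when the call began, along the tool's axes at that moment; what a row does not reach only later rows make up. A row lasts 1/8 s, in which the tool goes at most 62.5 mm and 10.7 degrees, less where a joint would pass 70% of its speed; a pose out of reach is approached as far as the arm can. A call with a number of a shift or a turn outside -1 to 1 is refused whole. A call with a gripper value outside its range is refused whole. The fingers move at their own pace and stop on an object; FORCE is the grip in N (left out, the last holds). Time passes only in rows, so rows that repeat a pose let the fingers close. It gives the time, the measured TCP pose, the force, the opening and the grip force at its end, in the units of the state.
- bot.sense(): the state, without advancing time (a new reading comes with each control period).
- bot.read_camera(name): name is "side" or "top" or "wrist"; returns the picture (400x640x3 uint8, blue, green, red); there is no depth.
- bot.calibration(name): a dict with "fx", "fy", "cx", "cy" (pixels), "cam_to_world" (4x4, takes a point from camera to world coordinates). Camera axes: x right, y up, looking along -z (the intrinsics and any distortion apply to the point x, -y, -z); pixel columns grow to the right and rows downward; lengths in m; the calibration is good to about 2 mm. A picture is of the moment at which its call begins: read the wrist's pose just before it. calibration takes no time and is no camera call; for the wrist camera it gives the pose at the moment of the call.
- bot.hand_in(): hands the job in; it is judged then, once.
The state is a dict: "t": time; "joint_pos": joint angles; "joint_vel": joint speeds; "tau": joint torques, N m; "position": TCP position; "orientation": TCP orientation; "ft_force": force on the tool from outside, world axes, zero at the start; "torque": the same for the moment, N m; "finger_gap": finger opening in m; "grip_force": force on a finger pad.
Only numpy, scipy, OpenCV 4.12 (cv2) and the standard library are available. Lean on these libraries where they do the work, as an engineer would, in place of code of your own. Each camera call takes 0.05 s, during which the arm holds its last target. There are 200 camera calls.

### The job

Two freshly lacquered stone seals sit on a bar that rocks freely under a trolley, and one end of the bar is parked on a post. Take the trolley by its wooden grip and roll it along its rails so that the bar drops off the post, bring it to the middle of the drip tray, take the rocking out of the bar by moving the trolley, and leave it there hanging practically level and still, with the trolley let go. Never touch the wet seals or their bar, never let them rock wildly or bang into the post, and leave the other things on the bench alone.

Things in the scene. Friction and masses are not known exactly. Their poses are not given: they have to be found in the camera images.
- gantry: Low wooden and aluminium drying gantry, fixed to the bench: two end frames 940 mm apart carry two level round rails (14 mm thick, at height 200 mm, 90 mm apart) that run along the gantry's y axis. Origin on the bench at the gantry's middle, z up; it stands turned by up to 0.15 rad.
- trolley (a joint): Travel of the trolley along the gantry's -y direction, m: 0 at its end stop, where it starts (200 mm to the +y side of the gantry's middle), up to 0.44 at the other stop. The trolley weighs 0.4 kg, has about 2 N of dry friction and 1 N s/m of drag, and so stays where it is left.
- trolley_grip (a point): Point to grip: on the centre line of the trolley's upright dark wooden grip block (26 mm thick along the rails, 50 mm across them, 62 mm tall), 36 mm above the trolley's steel plate (116 mm across, 60 mm along the rails), 25 mm below the block's top, 257 mm above the bench; axes as the gantry's. Take it from above, fingers closing along the rails.
- hanger: The load, between the rails: aluminium bar 400 mm long, 10 mm thick, along its y axis, 25 mm below the pivot, with a stone seal (40 x 40 x 60 mm tall) clamped at its middle 125 mm to either side. Origin on the pivot, 72 mm straight below the point to grip, 185 mm above the bench; x is the pivot axis, z up when level. About 0.55 kg, centre of mass 25 mm below the pivot, inertia 0.0088 kg m2.
- bar_end_left (a point): The bar's +y end, on its axis, 200 mm from its middle; it starts raised on the post, the bar tilted 0.30 rad. The rocking angle t (about x, this end up positive, stops at 0.8) obeys 0.646 t'' = -9.81 t - a, a being the trolley's acceleration along the gantry's +y in m/s2: a period of about 1.61 s. Left alone the swing takes about a minute to fall to a third.
- bar_end_right (a point): The bar's -y end, on its axis, 200 mm from its middle.
- park_post: Dark wooden post fixed to the bench between the rails near the gantry's +y end, 36 x 36 mm and 207 mm tall on a small foot; the raised end of the bar lies across its top edge and drops off when the trolley has rolled about 30 mm. Origin at its foot's underside.
- drip_tray: Flat open steel tray, 100 x 340 mm and 26 mm tall, fixed on the bench below the rails with its long side along them, 170 mm to -y to 20 mm to +y of the gantry's middle. Origin at the centre of its underside; the load's pivot must end over it.
- ink_tin: Bystander: round red tin of ink paste, 72 mm across, 26 mm tall.
- seal_vice: Bystander: small wooden engraver's vice, 50 x 100 mm, 46 mm tall.
- red_marker: Bystander: red marker pen, 140 mm long, 12 mm thick, lying.
- tape_roll: Bystander: roll of tape lying flat, 80 mm across, 24 mm tall.
- stone_blank_a: Bystander: red-brown stone blank 30 x 30 x 60 mm, standing.
- stone_blank_b: Bystander: pale stone blank 30 x 60 x 30 mm, lying.
- blank_carton: Bystander: closed carton 90 x 120 mm, 45 mm tall.
Mind the look-alikes: they are no part of the job. Leave any blue or purple look-alike of the park_post alone.

How it is judged:
By the outcome, as a careful person would: the job done as asked, in the order asked, and still so for the second after the job is handed in, with the robot touching nothing.
It also fails if it takes over 45 s, if anything falls off the work surface, if the arm or the gripper's body presses on something with over 40 N, if the wrist force passes 120 N, or if a joint passes its speed limit or range.

## Working session

There is one attempt and no reset: what is moved stays moved. The work goes in short steps, Python scripts to look and compute and a shell command to move; the robot and the scene stay as the last step left them, time stands still between calls to the robot, and variables do not carry over. Pictures are saved under pics/ and viewed, at most 10 in all, crops included, and the job is handed in when it is done.

```bash
mkdir -p pics; python3 - <<'E'
from workcell import bot
import cv2,numpy as np
s=bot.sense();print({k:np.round(v,3).tolist() for k,v in s.items()})
ims=[]
for n in("top","side"):
    im=bot.read_camera(n);cv2.imwrite(f"pics/{n}0.png",im)
    c=bot.calibration(n);print(n,{k:(np.round(v,4).tolist()) for k,v in c.items()})
E
ls
```

```text
{'t': 0.0, 'joint_pos': [1.23, 0.469, -0.049, 1.534, 0.024, 1.141, -0.082], 'joint_vel': [0.001, -0.002, -0.0, 0.0, 0.001, 0.0, 0.001], 'tau': [-0.0, -51.03, -0.047, -23.772, 0.011, 0.007, -0.0], 'position': [0.207, -0.642, 0.404], 'orientation': [-3.14, 0.0, 0.312], 'ft_force': [-0.169, -0.371, -0.76], 'torque': [-0.05, -0.014, 0.004], 'grip_force': 0.0, 'finger_gap': 0.085}
top {'fx': 427.3936, 'fy': 427.3936, 'cx': 320.023, 'cy': 199.0175, 'cam_to_world': [[0.0113, 0.9973, -0.0725, 0.4727], [-0.9999, 0.0117, 0.0046, 0.059], [0.0054, 0.0725, 0.9974, 1.4415], [0.0, 0.0, 0.0, 1.0]]}
side {'fx': 412.7779, 'fy': 412.7779, 'cx': 317.7301, 'cy': 199.4202, 'cam_to_world': [[0.9869, 0.0991, -0.1272, 0.4042], [-0.161, 0.6481, -0.7444, -0.8208], [0.0086, 0.7551, 0.6555, 0.9401], [0.0, 0.0, 0.0, 1.0]]}
pics
```

View pics/top0.png

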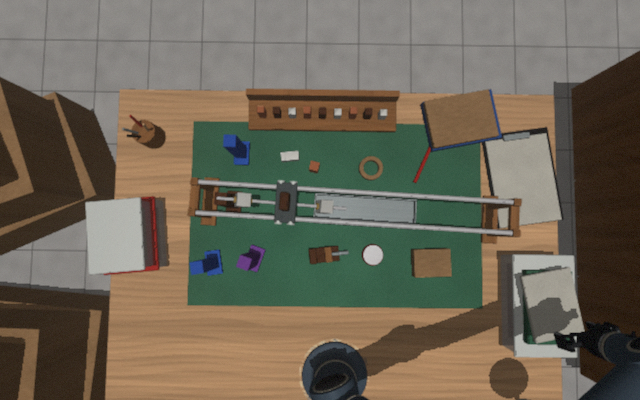

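View pics/side0.png

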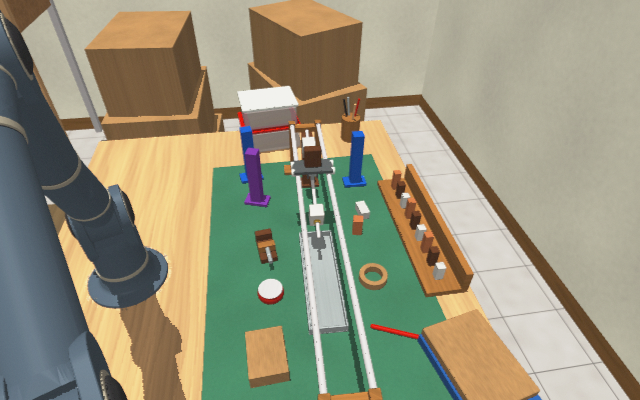

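The top view shows the trolley plate near (286,201) with the dark grip at about (285,201), seals at (243,200) and (325,207), and the tray at (365,208). The rails run from (195,182) to (513,202) and from (200,212) to (513,232).

Grip look-alikes:
- park post, brown, at (230,200)
- end frame at (208,200)
- vice at (323,255)
- blue and purple posts at (237,147), (207,263) and (252,258)

The grip is the dark block on the grey plate between the rails.

```bash
cat > h.py <<'E'
import numpy as np,cv2
from workcell import bot
def ray(c,u,v):
    T=np.array(c["cam_to_world"]);d=T[:3,:3]@np.array([(u-c["cx"])/c["fx"],-(v-c["cy"])/c["fy"],-1]);return T[:3,3],d
def onz(c,u,v,z):
    o,d=ray(c,u,v);return o+d*(z-o[2])/d[2]
def proj(c,p):
    T=np.array(c["cam_to_world"]);q=T[:3,:3].T@(np.array(p)-T[:3,3]);return c["cx"]-c["fx"]*q[0]/q[2],c["cy"]+c["fy"]*q[1]/q[2]
E
python3 - <<'E'
from h import *
c=bot.calibration("top");im=cv2.imread("pics/top0.png");g=im.max(2).astype(int)
P={0:[],1:[]}
for u in list(range(310,480,4)):
    for k,(v0) in enumerate((182+(u-195)*20/318,212+(u-200)*20/313)):
        vs=np.arange(int(v0)-5,int(v0)+7);w=np.clip(im[vs,u].min(1).astype(float)-120,0,None)
        if w.sum()>0: P[k].append(onz(c,u+.0,(w*vs).sum()/w.sum(),.2003))
for k in P:
    a=np.array(P[k]);f=np.polyfit(a[:,1],a[:,0],1);r=np.polyval(f,a[:,1])-a[:,0];print(k,f,"res",r.std(),len(a))
cr=im[170:235,230:350];cv2.imwrite("pics/c1.png",cv2.resize(cr,None,fx=6,fy=6,interpolation=cv2.INTER_NEAREST))
s=cv2.imread("pics/side0.png")[120:220,270:350]
cv2.imwrite("pics/c2.png",cv2.resize(s,None,fx=5,fy=5,interpolation=cv2.INTER_NEAREST))
# wood block mask
hsv=cv2.cvtColor(im,cv2.COLOR_BGR2HSV);m=np.zeros(im.shape[:2],np.uint8)
m[180:225,272:300]=((hsv[180:225,272:300,1]>90)&(hsv[180:225,272:300,0]<25)).astype(np.uint8)
n,l,st,ce=cv2.connectedComponentsWithStats(m)
for i in range(1,n):
    if st[i,4]>20: print(st[i],ce[i],onz(c,*ce[i],.282))
E
```

```text
0 [0.05082109 0.58823808] res 0.0007478232768423664 43
1 [0.06156979 0.50162113] res 0.001264939736230717 43
[279 192  11  19 156] [283.96794872 201.01923077] [0.5504569  0.15162758 0.282     ]
```

View pics/c1.png

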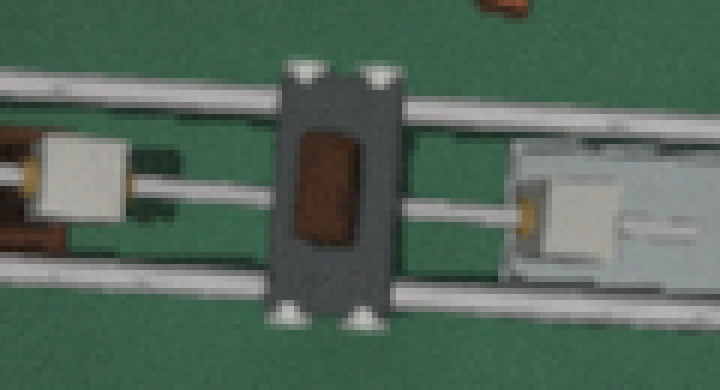

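View pics/c2.png

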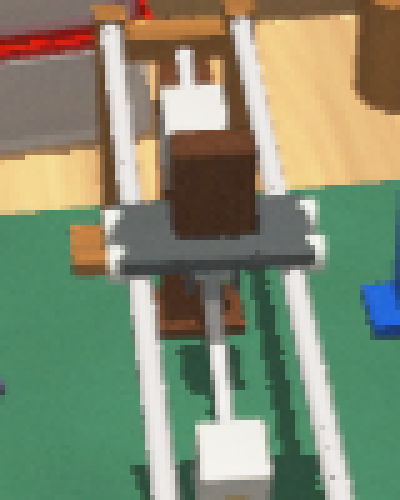

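The crops confirm the grip: a dark wood block on the grey plate, top face about crop cols 300–355, which is pixel (284,201) in the top view. It sits on the rail centre line. The bar's +y end rests on the brown post behind it.

Next I measure the tray and work out the approach.

```bash
cat >> h.py <<'E'
def shift(p):
    "tool-frame shift (units of 0.5 m) from the present TCP to world TCP p, with R from sense"
    from scipy.spatial.transform import Rotation as R
    s=bot.sense();return np.round(R.from_euler("xyz",s["orientation"]).inv().apply(np.array(p)-s["position"])/.5,4)
E
python3 - <<'E'
from h import *
c=bot.calibration("top");im=cv2.imread("pics/top0.png").astype(int)
row=[]
for off in(-3,3,6):
    us=np.arange(300,430);vs=np.round(207+off+(us-365)*20/318).astype(int)
    p=im[vs,us];d=(p[:,1]-p[:,2])  # green-red : felt green large, tray ~0
    on=us[d<18];row.append((on.min(),on.max(),len(on)))
print(row)
for r in row: print(onz(c,r[0],207+(r[0]-365)*.063,.026),onz(c,r[1],207+(r[1]-365)*.063,.026))
for p in((.45,-.35,.49),(.56,0,.49),(.5525,.1516,.49),(.5525,.1516,.412)): print(p,shift(p))
for y in(.12,.1516,-.1): print("line",y,.5449+.0562*y)
E
```

```text
[(np.int64(315), np.int64(416), 102), (np.int64(300), np.int64(415), 116), (np.int64(314), np.int64(415), 102)]
[0.55940779 0.06900228 0.026     ] [ 0.54215426 -0.26637809  0.026     ]
[0.5619696  0.11879962 0.026     ] [ 0.54232512 -0.26305682  0.026     ]
[0.55957858 0.0723222  0.026     ] [ 0.54232512 -0.26305682  0.026     ]
(0.45, -0.35, 0.49) [ 0.6418 -0.4075 -0.1718]
(0.56, 0, 0.49) [ 1.066  -1.0062 -0.1708]
(0.5525, 0.1516, 0.49) [ 1.1447 -1.2994 -0.1702]
(0.5525, 0.1516, 0.412) [ 1.1447 -1.2991 -0.0142]
line 0.12 0.551644
line 0.1516 0.5534199200000001
line -0.1 0.5392800000000001
```

```bash
python3 -m jog '{"grip":[85,85,85,85,85],"slide":[[0.02,-0.12,-0.04],[0.06,-0.24,-0.08],[0.12,-0.36,-0.12],[0.18,-0.48,-0.16],[0.24,-0.58,-0.17]],"yaw":[0.14,0.35,0.6,0.7,0.7]}' 40
```

```text
t: 0.72
position: [0.2291, -0.3431, 0.4882]
orientation: [3.14, -0.001, -0.056]
ft_force: [2.0, -0.1, 0.3]
finger_gap: 0.0848
grip_force: 0.0
```

```bash
python3 -m jog '{"grip":[85,85,85,85,85],"slide":[[0.1,-0.06,0],[0.2,-0.13,0],[0.3,-0.2,0],[0.4,-0.27,0],[0.48,-0.36,0]],"yaw":[0,0,0,0,0]}' && python3 -m jog '{"grip":[85,85,85,85,85],"slide":[[0.06,-0.1,0],[0.1,-0.21,0],[0.11,-0.33,0],[0.11,-0.45,0],[0.11,-0.55,0]],"yaw":[0,0,0,0,0]}' && python3 - <<'E'
from h import *
s=bot.sense();print(s["position"],s["orientation"],shift((.5525,.1516,.412)),shift((.5525,.1516,.49)))
E
```

```text
t: 1.35
position: [0.48, -0.1778, 0.4871]
orientation: [-3.142, 0.0, -0.056]
ft_force: [0.1, -0.6, 0.4]
finger_gap: 0.0851
grip_force: 0.0
t: 1.98
position: [0.5481, 0.0956, 0.4872]
orientation: [-3.141, 0.001, -0.053]
ft_force: [1.3, 0.0, 0.7]
finger_gap: 0.0849
grip_force: 0.0
[0.54814294 0.09558642 0.48716746] [-3.14140079e+00  6.30847895e-04 -5.31969681e-02] [ 0.0028 -0.1123  0.1504] [ 0.0027 -0.1123 -0.0056]
```

```bash
python3 -m jog '{"grip":[85,85,85],"slide":[[0,-0.08,0],[0,-0.1,0],[0,-0.1,0]],"yaw":[0,0,0]}' && python3 - <<'E'
from h import *
s=bot.sense();print(s["position"],s["orientation"],shift((.5525,.1516,.412)))
c=bot.calibration("wrist");im=bot.read_camera("wrist");cv2.imwrite("pics/w1.png",im)
im=bot.read_camera("side");cv2.imwrite("pics/s1.png",im)
print(proj(c,(.5534,.1516,.282)))
E
```

```text
t: 2.35
position: [0.5513, 0.1429, 0.4871]
orientation: [3.141, 0.001, -0.054]
ft_force: [0.4, -0.1, 0.2]
finger_gap: 0.0848
grip_force: 0.0
[0.55125776 0.14287393 0.48708626] [ 3.14081025e+00  6.61880936e-04 -5.42310942e-02] [ 0.0016 -0.0177  0.1502]
(np.float64(305.82507488631717), np.float64(232.05095286971942))
```

View pics/w1.png

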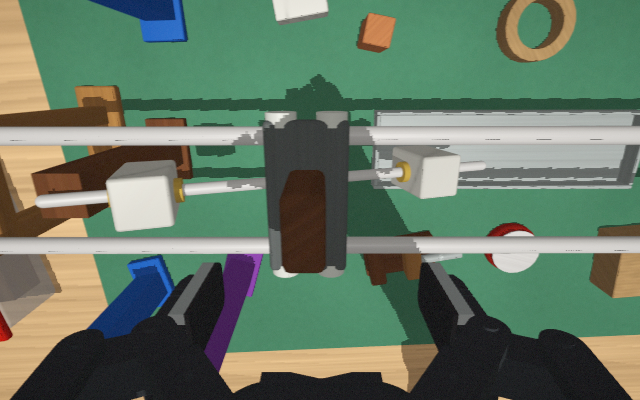

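Wrist view: grip block at about (304,232), against a prediction of (306,232). The rails are horizontal in the image, so the yaw is right. Both seals, (142,195) and (430,172), and their gold clamps are visible. I descend and grip.

```bash
python3 -m jog '{"grip":[85,85,85,85],"slide":[[0.002,-0.018,0],[0.003,-0.018,0.08],[0.003,-0.018,0.148],[0.003,-0.018,0.148]],"yaw":[0,0,0,0]}' && python3 -m jog '{"grip":[20,20,20,20,20],"slide":[[0,0,0],[0,0,0],[0,0,0],[0,0,0],[0,0,0]],"yaw":[0,0,0,0,0]}' 40 && python3 - <<'E'
from h import *
s=bot.sense();print(s["t"],s["position"],s["orientation"],s["ft_force"],s["finger_gap"],s["grip_force"])
c=bot.calibration("wrist");im=bot.read_camera("wrist");cv2.imwrite("pics/w2.png",im)
hsv=cv2.cvtColor(im,cv2.COLOR_BGR2HSV)
P=s["position"]; piv=np.array([P[0],P[1],.185]);a=-.0555;uy=np.array([-np.sin(a),np.cos(a),0]);z=np.array([0,0,1])
for t in(0,.1,.3):
    print(t,[np.round(proj(c,piv+(r*np.cos(t)+.025*np.sin(t))*uy+(r*np.sin(t)-.025*np.cos(t))*z)).tolist() for r in(.2,.105,-.105,-.2)])
E
```

```text
t: 2.95
position: [0.5528, 0.1509, 0.4112]
orientation: [3.14, 0.005, -0.056]
ft_force: [0.5, 0.3, 1.3]
finger_gap: 0.0849
grip_force: 0.0
t: 3.58
position: [0.5534, 0.1523, 0.4147]
orientation: [-3.141, -0.002, -0.054]
ft_force: [-1.1, 0.4, 5.5]
finger_gap: 0.0254
grip_force: 41.3
3.575 [0.55341864 0.1522835  0.41469355] [-3.14103313e+00 -1.94416171e-03 -5.44362720e-02] [-1.11684937  0.38514181  5.47228951] 0.025438517986415745 41.264514327049255
0 [[35.0, 206.0], [171.0, 206.0], [473.0, 206.0], [610.0, 206.0]]
0.1 [[8.0, 216.0], [162.0, 211.0], [463.0, 201.0], [584.0, 197.0]]
0.3 [[-52.0, 244.0], [145.0, 223.0], [441.0, 193.0], [536.0, 183.0]]
```

View pics/w2.png

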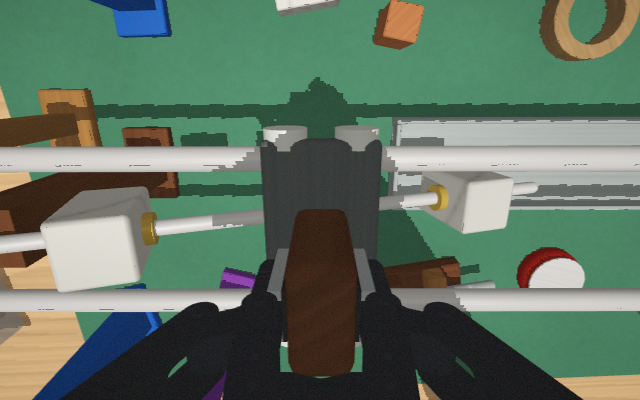

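Grasp holds: gap 25.4 mm, 41 N. The clamps at (150,228) and (438,197) match the projection at t=0.3. I plan the drop and catch with the given dynamics.

```bash
cat > plan.py <<'E'
import numpy as np
from scipy.optimize import linprog
W=np.sqrt(9.81/.646);h=.125
def rot(T):return np.array([[np.cos(W*T),np.sin(W*T)/W],[-W*np.sin(W*T),np.cos(W*T)]])
def plan(t0,td0,p0,pN,N,lo,hi,vmax=.05,delay=0,w=1.):
    "rows p_1..p_N (travel along -y), piecewise linear, ending with t=t'=0; minimises max accel + w*max|t|"
    A=rot(h);n=N+2                      # vars p1..pN, M, tm
    S=np.zeros((2,n));s0=rot(delay)@[t0,td0]
    def v(k):                           # velocity in row k (1..N), affine in vars
        r=np.zeros(n+1)
        if 1<=k<=N:
            r[k-1]+=1/h
            if k>1:r[k-2]-=1/h
            else:r[-1]-=p0/h
        return r
    X=np.zeros((2,n+1));X[:,-1]=s0;Au=[];bu=[]
    def le(r,b,*e):
        r=r.copy()
        for i,c in e:r[i]+=c
        Au.append(r[:n]);bu.append(b-r[-1])
    for k in range(1,N+2):
        dv=v(k)-v(k-1);X[1]+=dv/.646
        for s in(1,-1):
            le(s*dv,0,(N,-1));le(s*X[0],0,(N+1,-1));le(s*v(k),vmax/h)
        if k<=N:X=A@X
    c=np.zeros(n);c[N]=1;c[N+1]=w
    Ae=np.vstack([X[:,:n],np.eye(n)[N-1]]);be=np.append(-X[:,-1],pN)
    r=linprog(c,Au,bu,Ae,be,bounds=[(lo[k],hi[k]) for k in range(N)]+[(0,None)]*2)
    return r.x if r.status==0 else None
E
python3 - <<'E'
from plan import *
for N in(6,7,8,9,10,12):
    lo=[.05]+[.08]*(N-1);hi=[.065]+[.30]*(N-1)
    r=plan(.265,0,.02,.25,N,lo,hi)
    if r is not None: print(N,"acc dv %.3f tmax %.3f"%(r[-2],r[-1]),"units rel:",np.round((r[:-2]-.02)/.5,3).tolist())
E
python3 -m jog '{"grip":[20,20,20,20],"slide":[[0,0.02,0],[0,0.04,0],[0,0.04,0],[0,0.04,0]],"yaw":[0,0,0,0]}' 60; python3 - <<'E'
from h import *
for n in("wrist",):
    im=bot.read_camera(n);hsv=cv2.cvtColor(im,cv2.COLOR_BGR2HSV)
    m=cv2.inRange(hsv,(18,130,90),(32,255,255));m[:165]=0;m[295:]=0
    k,l,st,ce=cv2.connectedComponentsWithStats(m)
    for i in range(1,k):
        if st[i,4]>25: print(st[i],ce[i])
im=cv2.imread("pics/w2.png");print(im[228,150],im[197,438],cv2.cvtColor(im,cv2.COLOR_BGR2HSV)[197,438])
E
```

```text
t: 4.12
position: [0.5524, 0.1309, 0.4148]
orientation: [3.14, -0.002, -0.056]
ft_force: [-2.2, -2.1, 8.0]
finger_gap: 0.0257
grip_force: 60.4
[431 186  20  25 312] [442.41666667 197.89102564]
[143 211  18  32 414] [150.46859903 226.41545894]
[ 52 115 140] [ 86 129 151] [ 20 110 151]
```

```bash
python3 - <<'E'
from plan import *
for N in(8,10,12,14,16,18,20):
  for l2 in(.06,.08):
    lo=[.05]+[l2]*(N-1);hi=[.065]+[.38]*(N-1)
    r=plan(.27,0,.021,.25,N,lo,hi,vmax=.05)
    if r is not None: print(N,l2,"acc dv %.3f tmax %.3f"%(r[-2],r[-1]),"units rel:",np.round((r[:-2]-.021)/.5,3).tolist())
E
```

```text
12 0.06 acc dv 0.281 tmax 0.282 units rel: [0.058, 0.078, 0.078, 0.078, 0.118, 0.218, 0.318, 0.418, 0.518, 0.558, 0.528, 0.458]
14 0.06 acc dv 0.232 tmax 0.282 units rel: [0.058, 0.078, 0.078, 0.078, 0.116, 0.213, 0.313, 0.413, 0.512, 0.554, 0.538, 0.464, 0.432, 0.458]
14 0.08 acc dv 0.232 tmax 0.282 units rel: [0.058, 0.118, 0.12, 0.118, 0.15, 0.241, 0.341, 0.441, 0.541, 0.589, 0.579, 0.512, 0.456, 0.458]
16 0.06 acc dv 0.232 tmax 0.282 units rel: [0.058, 0.078, 0.078, 0.078, 0.093, 0.166, 0.266, 0.366, 0.466, 0.525, 0.526, 0.47, 0.389, 0.365, 0.4, 0.458]
16 0.08 acc dv 0.232 tmax 0.282 units rel: [0.058, 0.118, 0.12, 0.118, 0.129, 0.199, 0.299, 0.399, 0.499, 0.562, 0.568, 0.515, 0.419, 0.38, 0.4, 0.458]
18 0.06 acc dv 0.232 tmax 0.282 units rel: [0.058, 0.078, 0.078, 0.078, 0.078, 0.119, 0.151, 0.241, 0.341, 0.427, 0.455, 0.425, 0.337, 0.266, 0.254, 0.3, 0.4, 0.458]
18 0.08 acc dv 0.232 tmax 0.282 units rel: [0.058, 0.118, 0.12, 0.118, 0.123, 0.185, 0.223, 0.289, 0.389, 0.478, 0.509, 0.482, 0.397, 0.311, 0.282, 0.312, 0.4, 0.458]
20 0.06 acc dv 0.232 tmax 0.282 units rel: [0.058, 0.078, 0.078, 0.078, 0.078, 0.119, 0.137, 0.123, 0.167, 0.267, 0.309, 0.293, 0.275, 0.199, 0.141, 0.142, 0.2, 0.3, 0.4, 0.458]
20 0.08 acc dv 0.232 tmax 0.282 units rel: [0.058, 0.118, 0.12, 0.118, 0.123, 0.185, 0.223, 0.202, 0.226, 0.308, 0.365, 0.365, 0.341, 0.26, 0.183, 0.164, 0.203, 0.3, 0.4, 0.458]
```

```bash
cat > look.py <<'E'
from h import *
from scipy.optimize import least_squares
from plan import W
def rings(im):
    hsv=cv2.cvtColor(im,cv2.COLOR_BGR2HSV);m=cv2.inRange(hsv,(17,100,70),(34,255,255));m[:165]=0;m[297:]=0;m[:,190:415]=0
    k,l,st,ce=cv2.connectedComponentsWithStats(m);out=[]
    for a,b in((100,190),(415,500)):
        c=[(st[i,4],*ce[i]) for i in range(1,k) if a<=ce[i][0]<b and st[i,4]>60]
        out.append(max(c)[1:] if c else (np.nan,np.nan))
    return np.ravel(out)
def model(c,P,t,r,dz=0):
    a=-.0555;uy=np.array([-np.sin(a),np.cos(a),0]);z=np.array([0,0,1]);piv=np.array([P[0],P[1],.185])
    return np.ravel([proj(c,piv+(q*np.cos(t)+.025*np.sin(t))*uy+(q*np.sin(t)-.025*np.cos(t))*z) for q in(r,-r)])
def burst(n,tag):
    T=[];F=[];S0=bot.sense();c=bot.calibration("wrist")
    for i in range(n):
        T.append(bot.sense()["t"]);im=bot.read_camera("wrist");F.append(rings(im))
        if i in(0,n-1):cv2.imwrite(f"pics/{tag}_{i}.png",im)
    T=np.array(T);F=np.array(F);P=S0["position"]
    def est(f):
        # unknown t and common v offset; rings at r=.103
        if np.isnan(f).any():return np.nan
        return least_squares(lambda x:model(c,P,x[0],.103)+[x[2],x[1],x[2],x[1]]-f,[0,0,0]).x[0]*1. if 0 else least_squares(lambda x:model(c,P,x[0],.103)+[0,x[1],0,x[1]]-f,[0,0]).x[0]
    th=np.array([est(f) for f in F]);ok=~np.isnan(th)
    tn=bot.sense()["t"];d=T-tn
    M=np.c_[np.cos(W*d),np.sin(W*d)/W,np.ones(len(d))]
    x=np.linalg.lstsq(M[ok],th[ok],rcond=None)[0]
    print("t",T[0],tn,"pos",P,"gap",S0["finger_gap"]);print("th",np.round(th,3).tolist())
    print("now t %.4f td %.4f bias %.4f amp %.4f"%(*x,np.hypot(x[0],x[1]/W)),"res",(M[ok]@x-th[ok]).std(),"dv",np.round(np.nanmean(F[:,1]-F[:,3]),2))
    return x
E
python3 - <<'E'
from look import *
im=cv2.imread("pics/w2.png");print(rings(im))
burst(2,"cal")
E
```

```text
[148.48984199 228.248307   439.13649852 196.80118694]
t 4.175 4.275 pos [0.55240605 0.13096661 0.41475652] gap 0.02553134807519779
th [0.268, 0.268]
now t 0.0810 td -0.0936 bias 0.1835 amp 0.0845 res 0.0 dv 28.5
```

The estimator reads 0.268, against 0.27 expected. Now the drop and catch.

```bash
python3 -m jog '{"grip":[20,20,20,20,20],"slide":[[0,0.058,0],[0,0.118,0],[0,0.12,0],[0,0.118,0],[0,0.15,0]],"yaw":[0,0,0,0,0]}' 60 && python3 -m jog '{"grip":[20,20,20,20,20],"slide":[[0,0.091,0],[0,0.191,0],[0,0.291,0],[0,0.391,0],[0,0.439,0]],"yaw":[0,0,0,0,0]}' && python3 -m jog '{"grip":[20,20,20,20],"slide":[[0,-0.01,0],[0,-0.077,0],[0,-0.133,0],[0,-0.131,0]],"yaw":[0,0,0,0]}' && python3 -c "
from look import *
burst(20,'b1')"
```

```text
t: 4.9
position: [0.5483, 0.0582, 0.4148]
orientation: [-3.14, -0.003, -0.053]
ft_force: [0.5, 1.7, 6.1]
finger_gap: 0.0252
grip_force: 62.7
t: 5.52
position: [0.5363, -0.1658, 0.4148]
orientation: [3.141, -0.005, -0.058]
ft_force: [3.1, 2.6, 5.0]
finger_gap: 0.026
grip_force: 62.6
t: 6.02
position: [0.5403, -0.0941, 0.4147]
orientation: [-3.14, -0.004, -0.052]
ft_force: [2.1, 1.7, 6.1]
finger_gap: 0.0256
grip_force: 62.6
t 6.025 7.025 pos [ 0.540257   -0.09410997  0.41473144] gap 0.025565280987907765
th [-0.007, 0.005, 0.014, 0.022, 0.028, 0.033, 0.038, 0.044, 0.047, 0.049, 0.051, 0.051, 0.049, 0.046, 0.043, 0.038, 0.033, 0.027, 0.022, 0.014]
now t -0.0094 td -0.1337 bias 0.0158 amp 0.0356 res 0.0016722696838506364 dv 2.04
```

```bash
python3 - <<'E'
from look import *
x=burst(32,'b2')
from plan import plan
s=bot.sense();print("travel left",(s["position"][1]+.0975))
for dl in(0.03,.06):
  for N in(7,8,9):
    r=plan(x[0],x[1],0,.003,N,[-.05]*N,[.05]*N,delay=dl,w=0.2)
    if r is not None: print(dl,N,"dv %.3f tmax %.3f"%(r[-2],r[-1]),np.round(r[:-2]/.5,3).tolist())
E
```

```text
t 7.025 8.625 pos [ 0.5401594  -0.09680887  0.41475177] gap 0.02563910648646092
th [0.004, -0.003, -0.008, -0.014, -0.017, -0.019, -0.021, -0.021, -0.019, -0.017, -0.014, -0.01, -0.004, 0.002, 0.007, 0.014, 0.02, 0.026, 0.03, 0.035, 0.04, 0.042, 0.043, 0.044, 0.043, 0.041, 0.038, 0.034, 0.029, 0.024, 0.018, 0.01]
now t -0.0073 td -0.1230 bias 0.0117 amp 0.0324 res 0.00048771311603245326 dv 0.56
travel left 0.0006575510744122604
0.03 7 dv 0.071 tmax 0.039 [-0.016, -0.014, 0.006, 0.03, 0.036, 0.024, 0.006]
0.03 8 dv 0.042 tmax 0.035 [-0.009, -0.007, 0.005, 0.024, 0.032, 0.029, 0.016, 0.006]
0.03 9 dv 0.025 tmax 0.031 [-0.003, -0.001, 0.008, 0.022, 0.029, 0.029, 0.024, 0.012, 0.006]
0.06 7 dv 0.069 tmax 0.038 [-0.014, -0.011, 0.01, 0.031, 0.036, 0.023, 0.006]
0.06 8 dv 0.039 tmax 0.034 [-0.007, -0.004, 0.009, 0.026, 0.032, 0.029, 0.016, 0.006]
0.06 9 dv 0.023 tmax 0.030 [-0.002, 0.002, 0.012, 0.023, 0.029, 0.029, 0.023, 0.012, 0.006]
```

```bash
python3 - <<'E'
from plan import plan
import numpy as np
for N in(7,8): 
    r=plan(-.0073,-.1230,0,0,N,[-.05]*N,[.05]*N,delay=.06,w=.2);print(N,np.round(r[:-2]/.5,3).tolist(),r[-2:])
E
```

```text
7 [-0.017, -0.015, 0.006, 0.03, 0.034, 0.019, -0.0] [0.07668242 0.04042079]
8 [-0.009, -0.007, 0.006, 0.023, 0.03, 0.026, 0.011, -0.0] [0.04351191 0.0358923 ]
```

```bash
python3 -m jog '{"grip":[20,20,20,20],"slide":[[0,-0.009,0],[0,-0.007,0],[0,0.006,0],[0,0.023,0]],"yaw":[0,0,0,0]}' >/dev/null && python3 -m jog '{"grip":[20,20,20,20],"slide":[[0,0.007,0],[0,0.003,0],[0,-0.012,0],[0,-0.023,0]],"yaw":[0,0,0,0]}' && python3 - <<'E'
from look import *
from plan import plan
burst(4,'b3');x=burst(32,'b4')
for N in(7,8): 
    r=plan(x[0],x[1],0,0,N,[-.05]*N,[.05]*N,delay=.06,w=.2);print(N,np.round(r[:-2]/.5,4).tolist(),r[-2:])
E
```

```text
t: 9.62
position: [0.5401, -0.0981, 0.4148]
orientation: [3.14, -0.003, -0.056]
ft_force: [0.9, -1.6, 7.4]
finger_gap: 0.0255
grip_force: 62.7
t 9.625 9.825 pos [ 0.5400937  -0.098085    0.41475712] gap 0.0254627612724981
th [0.006, 0.002, 0.002, 0.003]
now t -0.0530 td 0.0905 bias 0.0597 amp 0.0579 res 0.0003874865803921845 dv 0.68
t 9.825 11.425 pos [ 0.5401517  -0.09729055  0.41476549] gap 0.02505403217183973
th [0.01, 0.011, 0.012, 0.013, 0.013, 0.015, 0.015, 0.016, 0.016, 0.016, 0.016, 0.016, 0.015, 0.015, 0.014, 0.013, 0.012, 0.011, 0.01, 0.009, 0.008, 0.006, 0.006, 0.005, 0.005, 0.005, 0.005, 0.005, 0.006, 0.006, 0.007, 0.008]
now t -0.0012 td 0.0216 bias 0.0106 amp 0.0057 res 0.0002450097258087368 dv 0.74
7 [0.0037, 0.0047, 0.002, -0.0037, -0.0056, -0.0037, -0.0] [0.01492896 0.00761353]
8 [0.0024, 0.0032, 0.0016, -0.0023, -0.0047, -0.0047, -0.0024, -0.0] [0.00949638 0.00671133]
```

```bash
python3 -m jog '{"grip":[20,20,20,20],"slide":[[0,0.0024,0],[0,0.0032,0],[0,0.0016,0],[0,-0.0023,0]],"yaw":[0,0,0,0]}' >/dev/null && python3 -m jog '{"grip":[20,20,20,20],"slide":[[0,-0.0024,0],[0,-0.0024,0],[0,-0.0001,0],[0,0.0023,0]],"yaw":[0,0,0,0]}' && python3 -c "
from look import *
burst(32,'b5')"
```

```text
t: 12.42
position: [0.5402, -0.0969, 0.4148]
orientation: [-3.141, -0.003, -0.055]
ft_force: [1.8, 2.2, 5.6]
finger_gap: 0.0253
grip_force: 62.6
t 12.425 14.025 pos [ 0.54015643 -0.09690233  0.41476257] gap 0.025325326408771123
th [0.009, 0.011, 0.011, 0.011, 0.011, 0.011, 0.011, 0.011, 0.012, 0.012, 0.013, 0.013, 0.013, 0.014, 0.014, 0.014, 0.015, 0.015, 0.015, 0.015, 0.015, 0.014, 0.014, 0.014, 0.014, 0.013, 0.013, 0.012, 0.012, 0.011, 0.011, 0.011]
now t -0.0020 td -0.0036 bias 0.0126 amp 0.0022 res 0.0003484311257693182 dv 0.7
```

Amplitude is down to 0.002 rad about a constant estimator bias. I release and rise straight up.

```bash
python3 -m jog '{"grip":[85,85,85,85,85],"slide":[[0,0,0],[0,0,0],[0,0,0],[0,0,-0.01],[0,0,-0.02]],"yaw":[0,0,0,0,0]}' && python3 -m jog '{"grip":[85,85,85,85,85],"slide":[[0,0,-0.05],[0,0,-0.1],[0,0,-0.15],[0,0,-0.2],[0,0,-0.2]],"yaw":[0,0,0,0,0]}' && python3 -c "
from h import *
G=[]
for i in range(16):
    im=bot.read_camera('wrist');G.append(im)
cv2.imwrite('pics/w3.png',G[-1]);t=bot.read_camera('top');s=bot.read_camera('side')
cv2.imwrite('pics/ts.png',np.hstack([cv2.resize(t[80:320,180:520],(400,282)),cv2.resize(s[100:381,200:440],(240,282))]))
for im in G[::3]:
    hsv=cv2.cvtColor(im,cv2.COLOR_BGR2HSV);m=cv2.inRange(hsv,(17,100,70),(34,255,255));m[:140]=0;m[250:]=0
    k,l,st,ce=cv2.connectedComponentsWithStats(m);print([np.round(ce[i],1).tolist() for i in range(1,k) if st[i,4]>40])
"
```

```text
t: 14.65
position: [0.5396, -0.0967, 0.4239]
orientation: [3.142, -0.0, -0.055]
ft_force: [-0.1, 0.6, -0.4]
finger_gap: 0.085
grip_force: 0.0
t: 15.28
position: [0.5399, -0.0964, 0.5258]
orientation: [3.141, -0.005, -0.055]
ft_force: [-0.2, 0.8, -0.6]
finger_gap: 0.0846
grip_force: 0.0
[[218.9, 172.7], [423.2, 172.4], [595.6, 198.7], [596.5, 215.3], [623.6, 211.9], [473.1, 243.0], [594.9, 243.3]]
[[217.4, 170.5], [424.6, 170.4], [601.4, 213.2], [476.1, 217.1], [474.6, 242.5], [598.6, 241.3]]
[[217.5, 170.6], [424.7, 170.3], [599.7, 213.3], [474.5, 242.5], [596.6, 242.1]]
[[217.7, 170.7], [424.6, 170.5], [599.1, 213.4], [471.8, 217.8], [474.6, 242.4], [600.7, 240.4]]
[[424.4, 170.6], [217.8, 171.1], [598.4, 213.7], [475.7, 242.6], [603.3, 242.1], [586.6, 242.1]]
[[424.2, 170.6], [217.9, 171.3], [600.7, 214.1], [475.0, 242.7], [604.2, 240.7], [588.1, 242.4]]
```

View pics/w3.png

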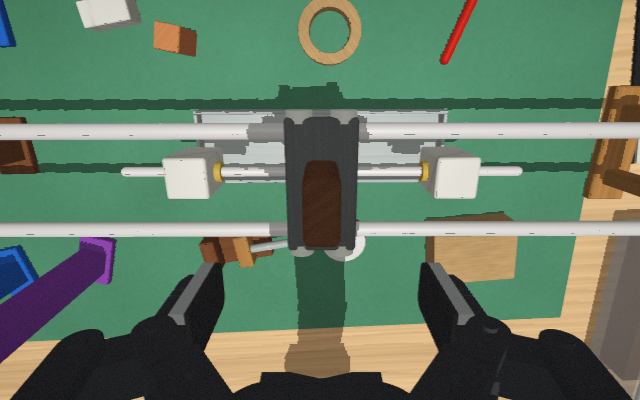

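View pics/ts.png

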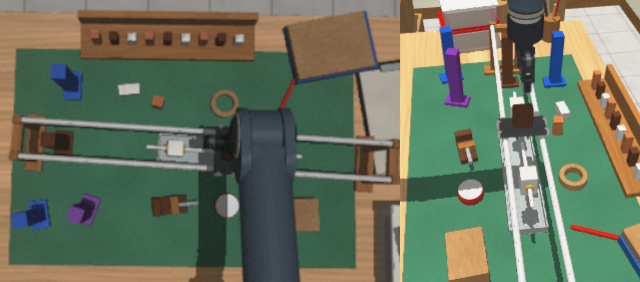

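The wrist view shows the tray spanning columns 194–448 (centre 321) and the trolley at 321. The clamps at (218,171) and (424,171) are level and still. The bystanders are where they were and the gripper is clear.

```bash
python3 -c "
from workcell import bot
print(bot.hand_in())"
```

```text
the job is handed in; nothing more can be done
None
```

The trolley is let go over the middle of the drip tray, with the bar hanging level and nearly still (about 0.002 rad of rocking before release and no visible swing after), and the job was handed in at about 16 s.

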